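Jack up the hinged stamping block and hold it

ROBOT

A 6-joint arm with a two-finger parallel gripper is mounted at the origin on the work surface. World frame = base frame: x ahead of the robot, y to its left, z up, the work surface at z = 0. Lengths are in m, angles in rad, forces in N, time in s.
With the tool pointing down it reaches from about 0.3 to 0.825 m from the base axis. Payload 5.4 kg.
Tool frame: the origin (TCP) lies at the very end of the fingers, on their centre line; the grasp point (between the pads) lies 19 mm behind it; z points along the fingers, y is the line along which they close (so a half turn about z gives the same grasp; the last joint's range is limited). The gripper opens to 92 mm and grips with 3 to 60 N. Pads are 20 mm wide; open, the fingers measure 128 mm over their backs; the gripper's body (75 mm by 189 mm) begins 69 mm behind the grasp point.
Start: joints at [-1.473, 0.158, 1.597, -0, 1.386, -0.21], TCP at [0.174, -0.548, 0.215] pointing down, gripper open.
Joint ranges: [-2.91, 2.91], [-0.94, 2.29], [0.18, 2.7], [-1.29, 4.43], [0.17, 2.64], [-3, 3]. Speed limits (rad/s): [2.57, 2.57, 3.14, 3.14, 3.14, 3.14].

INTERFACE

Orientations are given as a rotation vector (axis times angle).
In Python, from workcell import bot gives the robot as it stands. Calls block until the motion is done:
- bot.goto(position, orientation): joint-space move of the TCP to a pose.
- bot.line_to(position, rot=None, max_speed=0.15): straight line of the TCP; rot=None keeps the orientation; max_speed is the mean speed in m/s.
- bot.set_joints(angles): joint-space move.
- bot.set_gripper(opening, newtons=None): opening from 0.0 (shut) to 1.0 (fully open); newtons is the grip in N (None keeps the last); returns when the fingers have stopped.
- bot.hold(seconds).
- bot.inverse_kinematics(position, orientation): joint angles nearest the present ones, or None.
- bot.read_camera(name): name is "scene" or "top"; returns a dict with "pixels" (400x640x3 uint8, blue, green, red), "fx", "fy", "cx", "cy" (pixels), "R" (3x3) and "t" (3): a world point X has camera coordinates R X + t. Camera axes: x right, y down, z forward; pixel columns grow to the right and rows downward; lengths in m; the calibration is good to about 2 mm. A picture is of the moment at which its call begins. There is no depth.
A pose or a line that the arm cannot do raises bot.MotionError and nothing moves.
- bot.job_done(): hands the job in; it is judged then, once.
Readings, each from a call of its own:
- bot.current_clock(): time.
- bot.current_joints(): joint angles.
- bot.current_joint_vel(): joint speeds.
- bot.current_effort(): joint torques, N m.
- bot.current_ee_pos(): TCP position.
- bot.current_tool_rot(): TCP orientation.
- bot.current_contact_force(): force on the tool from outside, world axes, zero at the start.
- bot.current_ft_torque(): the same for the moment, N m.
- bot.current_opening(): opening from 0.0 (shut) to 1.0 (fully open).
- bot.current_grip_force(): force on a finger pad.
Only numpy, scipy, OpenCV 4.12 (cv2) and the standard library are available. Lean on these libraries where they do the work, as an engineer would, in place of code of your own. Each camera call takes 0.05 s, during which the arm holds its last target. There are 200 camera calls.

TASK

The front of the hinged steel stamping block must be held up so that a colleague can change its rubber feet. First clear the loose steel punch off the block: lay it in the open drawer of the small grey chest and let it go; then stand the red bench jack flat on the table, handle still up, with its saddle centred under the yellow lift ear of the block (not the plain one), and press the pump handle all the way down. Finish while still holding the handle down, with the jack alone carrying the block and the hammer, bowl, mandrel, green eraser and jar left where they were.

Things in the scene. Friction and masses are not known exactly. Their poses are not given: they have to be found in the camera images.
- block: Stamping block: steel plate 150 (x) x 200 (y) x 14 mm, top at 80 mm, hinged on a grey stand fixed to the table. Origin on the table under the plate's centre; x points from its front edge (robot side) to the hinge, z up. Two ears, flush with the plate, at x = -96 mm: yellow at y = -50 (right, seen from the robot), plain steel at y = +50. Stand and rubber feet begin 53 mm behind the ears' centres.
- lift_pad (a point): Lift point: centre of the underside of the yellow ear (44 (x) x 42 (y) x 14 mm, black dot on top), 66 mm above the table while the block is down; the space below it is free down to the table. Axes as the plate's.
- plate (a joint): Hinge of the plate (back edge, 66 mm above the table), rad: 0 resting level, grows as the front is lifted; 0.01 rad raises the ear by about 1.7 mm. Plate about 2.8 kg, some 15 N at the ear; falls back by its weight.
- jack: Red jack, 0.8 to 1.1 kg. Origin on its underside below the saddle; x from handle to saddle end, z up. Base 64 mm wide, 8 thick, x = -170 to +25 mm. Behind the saddle two upright cheeks, x = -96 to -20, 40 mm over their outer faces, 8 to 58 mm high: grip across these, e.g. at x = -62 (the handle runs between them, its top there 58 mm high). The cylinder under the saddle is 38 mm wide, 38 high.
- saddle_top (a point): Centre of the top face of the saddle, a 34 mm steel disc: 52 mm above the jack's underside with the handle up (14 mm below the ear). Rises straight up with the handle.
- pump_handle (a joint): Pump handle, rad: 0 up (where its spring and the load return it), 0.47 fully down at its stop. The saddle rises 75 mm per rad: it meets the ear at about 0.19 rad and lifts it about 21 mm at 0.47. Pressing at the pad takes some 2 to 4 N before the ear is met, 10 to 16 N after.
- handle_pad (a point): Centre of the top of the handle's pad (black, yellow inlay, 36 x 34 mm). The handle pivots about the jack's y axis at x = -28, 36 mm above the underside; pad 115 mm behind the pivot. Handle up: pad top 89 mm above the underside at jack x = -130, sloping 0.42 rad (rising away from the saddle). Fully down: nearly level, 37 mm high at x = -143.
- punch: Loose steel punch lying on the plate, about 50 g: a bar 60 mm long (from x = -36 to +24 mm), 10 x 10 mm, with a 6 mm tip out to x = +36 mm. Origin on its underside; x along the bar, towards the tip; z up as it lies at the start.
- chest: Small grey chest fixed to the table, 190 (x) x 180 (y) x 80 mm high, origin on the table under its centre; its front faces -x. Its one drawer stands partly open towards -x.
- drawer_open (a point): On the drawer's inner floor (about 22 mm above the table), near the middle of the open part; axes as the chest's. The opening is free 42 mm to either side along x (chest front to drawer front) and 69 mm along y. Drawer walls rise 36 mm above this floor, its front 45 mm; the chest's top is 80 mm above the table.
- chest_drawer0 (a joint): How far the drawer is open, m (0 shut, at most 0.125). It slides stiffly and stays where it is.
- hammer: Bystander: loose hammer with a blue handle, lying to the right.
- blanks: Bystander: loose small white bowl, 64 mm wide, 30 mm high.
- mandrel: Bystander: loose upright steel ring mandrel, 44 mm foot, 110 mm high.
- eraser: Bystander: loose green block, 50 x 30 x 22 mm.
- jar: Bystander: loose amber jar, 50 mm wide, 60 mm high.

How it is judged:
By the outcome, as a careful person would: the job done as asked, in the order asked, and still so for the second after the job is handed in, while the arm keeps its last pose, push and grip.
It also fails if it takes over 67 s, if anything falls off the work surface, if the arm or the gripper's body presses on something with over 40 N, if the wrist force passes 120 N, or if a joint passes its speed limit or range.

## Working session

There is one attempt and no reset: what is moved stays moved. The work goes in short steps, each a Python script; the robot and the scene stay as the last script left them, time stands still between calls to the robot, and variables do not carry over. Pictures are saved under pics/ and viewed, at most 10 in all, crops included, and the job is handed in when it is done.

```bash
mkdir -p pics; ls; python3 - <<'E'
from workcell import bot
import cv2,numpy as np
for n in("scene","top"):
    c=bot.read_camera(n); cv2.imwrite(f"pics/{n}0.png",c["pixels"])
    R=np.array(c["R"]);t=np.array(c["t"])
    print(n,c["fx"],c["fy"],c["cx"],c["cy"],R.round(4).tolist(),t.round(4),"cam at",(-R.T@t).round(3))
print(bot.current_clock(),bot.current_ee_pos(),bot.current_tool_rot())
E
```

```text
pics
scene 378.65399090542195 378.65399090542195 312.9170093758473 203.08040150586118 [[0.8676, 0.4972, 0.01], [0.3734, -0.6382, -0.6733], [-0.3284, 0.5879, -0.7393]] [-0.4764 -0.181   1.3058] cam at [ 0.91  -0.646  0.848]
top 496.25530754018877 496.25530754018877 314.0987029497686 190.18102802308033 [[-0.0429, -0.9991, -0.0003], [-0.9788, 0.0421, -0.2004], [0.2003, -0.0083, -0.9797]] [0.0097 0.567  1.1972] cam at [ 0.316 -0.004  1.287]
0.1 [ 0.17412435 -0.54741733  0.21374768] [-3.10284046e+00 -4.81370087e-01 -8.61520598e-05]
```

View pics/scene0.png

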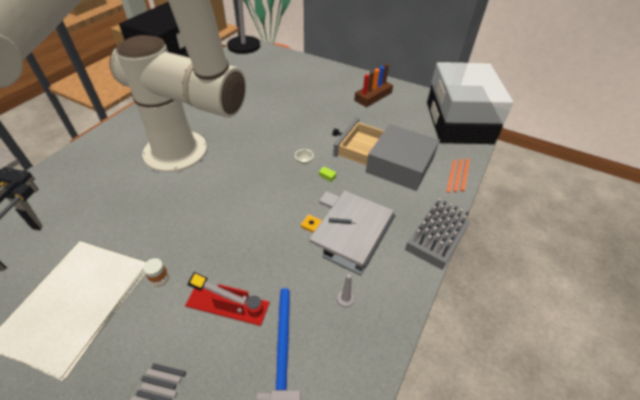

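View pics/top0.png

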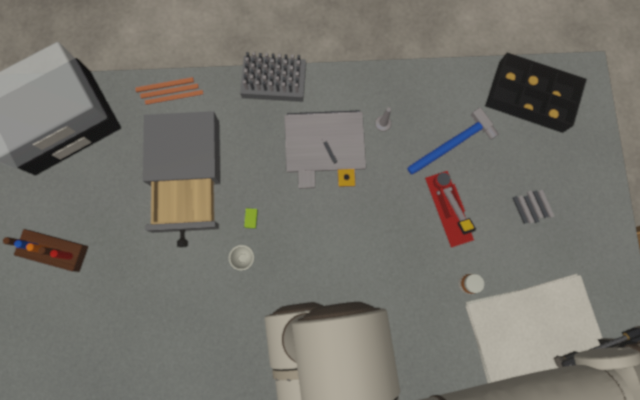

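Scene view: the jack is at (228,303), the yellow ear at (311,223), the punch at (340,221) and the drawer at (360,143). Top view: the jack is at (450,210), the ear at (346,177), the punch at (330,152) and the drawer at (182,202). I'll enlarge both views to get exact pixels.

```bash
python3 - <<'E'
import cv2
def crop(n,x0,y0,w,h,s,out):
    a=cv2.imread(f"pics/{n}0.png")[y0:y0+h,x0:x0+w]
    a=cv2.resize(a,None,fx=s,fy=s,interpolation=cv2.INTER_CUBIC)
    for k in range(0,w,10):
        if (x0+k)%20==0: cv2.line(a,(k*s,0),(k*s,6),(0,255,255),1);cv2.putText(a,str(x0+k),(k*s,18),0,.4,(0,255,255),1)
    for k in range(0,h,10):
        if (y0+k)%20==0: cv2.line(a,(0,k*s),(6,k*s),(0,255,255),1);cv2.putText(a,str(y0+k),(8,k*s+4),0,.4,(0,255,255),1)
    cv2.imwrite(f"pics/{out}.png",a)
crop("top",280,100,200,150,4,"topc")
crop("scene",180,180,220,150,3,"scenec")   
crop("scene",180,180,220,150,3,"scenec")
E
```

```text
(no output)
```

View pics/topc.png

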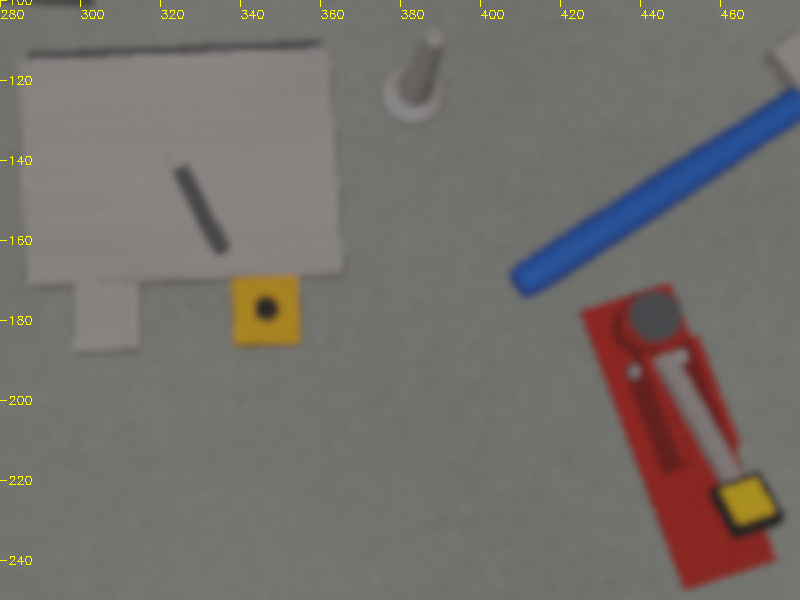

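View pics/scenec.png

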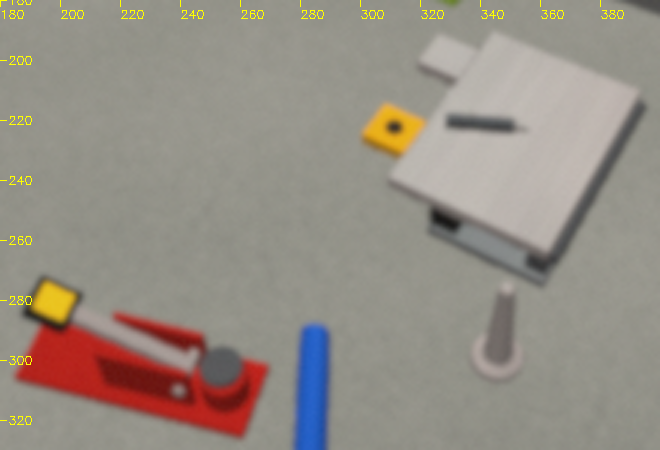

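```bash
cat > h.py <<'E'
import numpy as np, cv2
from scipy.optimize import least_squares
from scipy.spatial.transform import Rotation as Ro
from workcell import bot
def proj(c,X):
    p=np.atleast_2d(X)@np.array(c["R"]).T+np.array(c["t"])
    return np.c_[c["fx"]*p[:,0]/p[:,2]+c["cx"],c["fy"]*p[:,1]/p[:,2]+c["cy"]]
def tri(cams,pix):
    return least_squares(lambda X:np.concatenate([proj(c,X)[0]-p for c,p in zip(cams,pix)]),[.5,0,.05])
def fit(obs,x0):
    """obs: list of (cam, local Nx3, pixels Nx2); fits x,y,z,yaw"""
    def f(q):
        R=Ro.from_euler("z",q[3]).as_matrix()
        return np.concatenate([(proj(c,np.array(L)@R.T+q[:3])-P).ravel() for c,L,P in obs])
    return least_squares(f,x0,loss="soft_l1"),f
def down(yaw):
    """tool pointing down, tool y (closing line) at angle yaw+90deg from world x; tool x along yaw"""
    return (Ro.from_euler("z",yaw)*Ro.from_euler("x",np.pi)).as_rotvec()
E
python3 - <<'E'
from h import *
T=bot.read_camera("top");S=bot.read_camera("scene")
t=lambda *p:(np.array(p)+.5)/4-.5+[280,100]
s=lambda *p:(np.array(p)+.5)/3-.5+[180,180]
def show(n,r,f): print(n,r.x.round(4),"res",f(r.x).round(1).tolist())
for n,a,b in [("dot",(267,308),(394,127)),("saddle",(654,315),(222,366)),("pad",(748,502),(53,302)),("punch_back",(222,249),(447,121)),("punch_bar_end",(181,168),(515,126)),("tip",(170,158),(529,129))]:
    r=tri([T,S],[t(a)[0],s(b)[0]]); print(n,r.x.round(4),r.fun.round(1))
B=.08;blk=[[-.075,-.1,B],[-.075,.1,B],[.075,-.1,B],[.075,.1,B]]
r,f=fit([(T,blk+[[-.096,-.05,B]],t((342,271),(28,285),(328,49),(24,58),(267,308))),
 (S,blk+[[-.096,-.05,B]],s((390,181),(493,31),(553,252),(641,92),(394,127)))],[.55,-.05,0,0]); show("block",r,f)
J=[[.025,.032,.008],[.025,-.032,.008],[-.17,-.032,.008],[-.17,.032,.008],[0,0,.052],[-.13,0,.089]]
r,f=fit([(T,J,t((581,312),(670,284),(776,560),(686,588),(654,315),(748,502))),
 (S,[J[i] for i in(0,1,4,5)][:0]+[J[4],J[5],J[1],J[2]],s((222,366),(53,302),(242,437),(15,380)))],[.5,-.3,0,.3]); show("jack",r,f)
C=.08;ch=[[.095,.09,C],[.095,-.09,C],[-.095,-.09,C],[-.095,.09,C]]
r,f=fit([(T,ch,np.array([(144,113),(215,112),(216,182),(144,183)])),(S,ch[1:],np.array([(438,148),(409,186),(368,157)]))],[.6,.3,0,0]);show("chest",r,f)
cx=r.x
for P in [(152,183),(213,180),(212,221),(151,226),(183,228),(182,223)]:  # drawer pixels at rim height ~.062
    q=least_squares(lambda X:proj(T,[X[0],X[1],.058])[0]-P,[.5,.3]).x
    d=q-cx[:2];a=cx[3];print("drawer",P,q.round(3),"local",np.round([d[0]*np.cos(a)+d[1]*np.sin(a),-d[0]*np.sin(a)+d[1]*np.cos(a)],3))
E
```

```text
dot [ 0.5952 -0.0956  0.0774] [-0.4 -0.5 -0.7  0.1]
saddle [ 0.5872 -0.3457  0.0454] [-0.5 -0.4 -0.6  0.1]
pad [ 0.4595 -0.3812  0.0839] [-0.5 -0.4 -0.5  0.1]
punch_back [ 0.6335 -0.0692  0.0814] [-0.4 -0.5 -0.7  0.1]
punch_bar_end [ 0.6876 -0.0457  0.0827] [-0.5 -0.7 -0.9  0.2]
tip [ 0.6972 -0.0387  0.0767] [-0.8 -1.  -1.3  0.3]
block [ 0.6921 -0.0454 -0.0047  0.0023] res [0.1, -0.4, -0.9, -0.5, -0.2, -1.4, -1.8, -0.3, -0.5, -0.7, -1.6, -0.8, -0.7, 0.4, -2.2, 0.6, -0.7, -0.0, -0.3, 0.8]
jack [ 0.5858 -0.3464 -0.0066  0.272 ] res [-0.7, -0.6, -0.5, -0.8, 0.2, -0.3, -0.4, 0.4, -0.1, 0.1, -0.6, -0.7, -1.2, 0.0, -0.1, 0.6, -0.5, 0.0, -1.3, -0.3]
chest [ 0.7367  0.3638 -0.151   0.0918] res [0.7, 6.0, -7.9, -1.0, -2.7, -7.5, 5.2, -0.1, -6.2, 55.0, -32.3, -0.3, 23.8, -2.3]
drawer (152, 183) [0.603 0.395] local [-0.13   0.043]
drawer (213, 180) [0.604 0.241] local [-0.143 -0.111]
drawer (212, 221) [0.499 0.243] local [-0.247 -0.098]
drawer (151, 226) [0.493 0.395] local [-0.24   0.053]
drawer (183, 228) [0.485 0.315] local [-0.255 -0.025]
drawer (182, 223) [0.497 0.318] local [-0.242 -0.024]
```

```bash
python3 - <<'E'
import cv2,numpy as np
o=[]
for n,x0,y0 in(("top",135,105),("scene",325,115)):
    a=cv2.imread(f"pics/{n}0.png")[y0:y0+145 if n=="top" else y0+80,x0:x0+95 if n=="top" else x0+120]
    a=cv2.resize(a,None,fx=4 if n=="top" else 3,fy=4 if n=="top" else 3,interpolation=cv2.INTER_CUBIC)
    o.append(cv2.copyMakeBorder(a,0,580-a.shape[0],0,0,cv2.BORDER_CONSTANT))
cv2.imwrite("pics/draw.png",np.hstack(o))
E
```

```text
(no output)
```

View pics/draw.png

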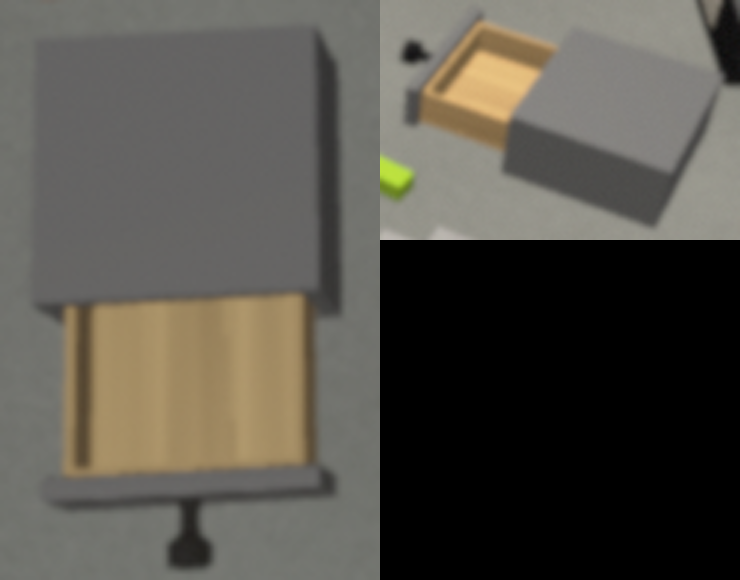

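The crop shows the chest top corners at roughly (144,115), (214,112), (215,177) and (144,181) in the top view. The drawer's open floor is free from rows 180 to 222 and columns 156 to 211. I'll refit with z = 0, then plan the punch move.

```bash
python3 - <<'E'
from h import *
T=bot.read_camera("top");S=bot.read_camera("scene")
t=lambda *p:(np.array(p)+.5)/4-.5+[280,100]
s=lambda *p:(np.array(p)+.5)/3-.5+[180,180]
d=lambda *p:(np.array(p)+.5)/4-.5+[135,105]
e=lambda *p:(np.array(p)-[380,0]+.5)/3-.5+[325,115]
def fit0(obs,x0):
    for freez in (0,1):
        def f(q):
            R=Ro.from_euler("z",q[2]).as_matrix();o=[q[0],q[1],q[3]*freez]
            return np.concatenate([(proj(c,np.array(L)@R.T+o)-P).ravel() for c,L,P in obs])
        r=least_squares(f,[*x0,0],loss="soft_l1");print(r.x.round(4),"rms",np.sqrt(np.mean(r.fun**2)).round(2),"mean",r.fun.reshape(-1,2).mean(0).round(2))
B=.08;blk=[[-.075,-.1,B],[-.075,.1,B],[.075,-.1,B],[.075,.1,B],[-.096,-.05,B]]
print("block");fit0([(T,blk,t((342,271),(28,285),(328,49),(24,58),(267,308))),(S,blk,s((390,181),(493,31),(553,252),(641,92),(394,127)))],[.69,-.045,0])
J=[[.025,.032,.008],[.025,-.032,.008],[-.17,-.032,.008],[-.17,.032,.008],[0,0,.052],[-.13,0,.089]]
print("jack");fit0([(T,J,t((581,312),(670,284),(776,560),(686,588),(654,315),(748,502))),(S,[J[4],J[5],J[1],J[2]],s((222,366),(53,302),(242,437),(15,380)))],[.58,-.34,.27])
C=.08;ch=[[.095,.09,C],[.095,-.09,C],[-.095,-.09,C],[-.095,.09,C]]
print("chest");fit0([(T,ch,d((35,42),(316,28),(322,290),(37,304))),(S,ch,e((722,78),(670,172),(513,118),(572,30))[[0,1,2,3]])],[.7,.34,0])
def ray(c,p,z): return least_squares(lambda X:proj(c,[X[0],X[1],z])[0]-p,[.5,0]).x.round(4)
print("punch mid/bar", [ray(T,t(p)[0],.09) for p in((222,249),(181,168))],[ray(S,s(p)[0],.09) for p in((447,121),(515,126))])
print("floor corners",[ray(T,d(p)[0],.022) for p in((90,466),(303,463))],"rims front/chest front",[ray(T,d(p)[0],.067) for p in((66,472),(312,465))],)
print("ik",bot.inverse_kinematics([.38,-.1,.04],down(0)),bot.inverse_kinematics([.45,-.1,.04],down(0)))
E
```

```text
block
[ 0.6922 -0.0465  0.0022  0.    ] rms 1.1 mean [-0.64 -0.94]
[ 0.6921 -0.0454  0.0023 -0.0047] rms 0.94 mean [-0.88 -0.23]
jack
[ 0.5865 -0.3462  0.2702  0.    ] rms 0.99 mean [-0.27 -1.09]
[ 0.5858 -0.3464  0.272  -0.0066] rms 0.59 mean [-0.53 -0.15]
chest
[0.6961 0.3217 0.0221 0.    ] rms 2.46 mean [-0.36 -0.98]
[ 0.6941  0.324   0.0226 -0.0062] rms 2.31 mean [-0.84  0.24]
punch mid/bar [array([ 0.6298, -0.0698]), array([ 0.6834, -0.0467])] [array([ 0.6379, -0.0744]), array([ 0.6914, -0.0496])]
floor corners [array([0.5104, 0.3914]), array([0.5064, 0.2547])] rims front/chest front [array([0.5003, 0.392 ]), array([0.4982, 0.2399])]
ik [-5.67406491e-01 -9.71562961e-02  2.23677912e+00 -4.44089210e-16
  1.00196983e+00  1.00338984e+00] [-4.81794317e-01  8.76474927e-02  2.05279773e+00 -4.44089210e-16
  1.00114743e+00  1.08900201e+00]
```

```bash
cat >> h.py <<'E'
def best(pos,yaw):
    """of the two equal grasps, the one with the smaller last joint"""
    c=[(abs(q[5]),down(y)) for y in(yaw,yaw+np.pi) for q in[bot.inverse_kinematics(pos,down(y))] if q is not None]
    return min(c,key=lambda a:a[0])[1]
def st(n=""): print(n,"t",round(bot.current_clock(),2),"p",np.round(bot.current_ee_pos(),4),"F",np.round(bot.current_contact_force(),1),"open",round(bot.current_opening()*92,1),"grip",round(bot.current_grip_force(),1))
def snap(n):
    for c in("scene","top"): cv2.imwrite(f"pics/{n}_{c}.png",bot.read_camera(c)["pixels"])
E
python3 - <<'E'
from h import *
p=np.array([.6606,-.060]);r=best([*p,.15],.41)
bot.set_gripper(.5,15)
bot.goto([*p,.14],r); st("above")
bot.line_to([*p,.094]); bot.line_to([*p,.083],max_speed=.04); st("down")
bot.set_gripper(0,15); st("grip")
bot.line_to([*p,.15]); st("up"); snap("grip")
print(bot.current_joints())
E
python3 - <<'E'
import cv2,numpy as np
a=cv2.imread("pics/grip_scene.png")[150:300,280:430];b=cv2.imread("pics/grip_top.png")[90:240,260:410]
cv2.imwrite("pics/grip.png",cv2.resize(np.hstack([a,b]),None,fx=2.6,fy=2.6,interpolation=cv2.INTER_CUBIC))
E
```

```text
above t 3.57 p [ 0.6606 -0.0611  0.1402] F [-1.   0.   0.6] open 46.0 grip 0.0
down t 4.45 p [ 0.6605 -0.06    0.0829] F [-0.4 -0.1 -0.7] open 46.4 grip 0.0
grip t 5.08 p [ 0.6606 -0.06    0.0831] F [ 0.6  0.8 -0. ] open 9.7 grip 15.0
up t 5.68 p [ 0.6602 -0.0599  0.1493] F [ 0.3 -0.2 -0.2] open 9.9 grip 15.0
[-2.72351520e-01  4.34179994e-01  1.39297768e+00 -1.53286683e-05
  1.31766401e+00  8.88455171e-01]
```

View pics/grip.png

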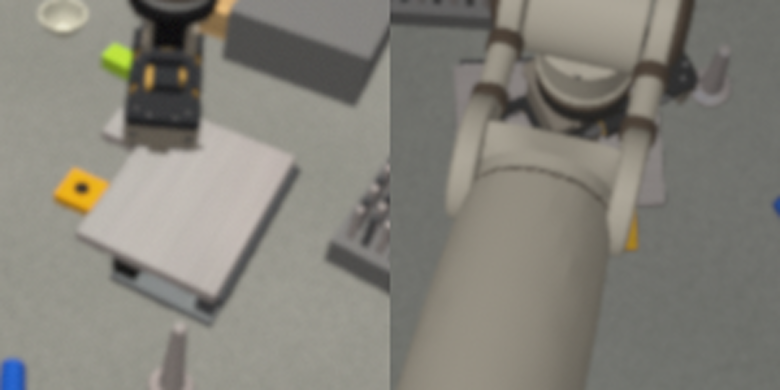

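The fingers stopped at 9.9 mm on the punch, and the picture shows the plate clear. Next is the drawer.

```bash
python3 - <<'E'
from h import *
p=np.array([.555,.320]);r=best([*p,.15],.024+np.pi/2)
bot.goto([*p,.19],r); st("above")
bot.line_to([*p,.045],max_speed=.2); bot.line_to([*p,.0265],max_speed=.04); st("down")
bot.set_gripper(.3); st("open")
bot.line_to([*p,.2],max_speed=.25); st("up")
p=np.array([.5263,-.3626])
r=best([*p,.2],.271); bot.goto([*p,.2],r); st("over jack"); print(bot.current_joints())
snap("rel")
a=cv2.imread("pics/rel_top.png")[100:260,130:280];b=cv2.imread("pics/rel_scene.png")[100:260,300:450]
cv2.imwrite("pics/rel.png",cv2.resize(np.hstack([a,b]),None,fx=2.6,fy=2.6,interpolation=cv2.INTER_CUBIC))
E
```

```text
above t 7.26 p [0.5556 0.3189 0.1897] F [ 1.4 -0.1  0. ] open 10.0 grip 15.0
down t 8.74 p [0.5549 0.32   0.0263] F [ 0.8 -0.6  0.3] open 9.7 grip 15.0
open t 9.19 p [0.5551 0.32   0.0266] F [0.9 0.5 0.1] open 27.6 grip 0.0
up t 10.03 p [0.554  0.3197 0.1981] F [ 0.1  0.1 -0.8] open 27.6 grip 0.0
over jack t 12.46 p [ 0.5269 -0.3618  0.2   ] F [ 0.  -0.3  0.1] open 27.4 grip 0.0
[-7.90556562e-01  3.32103643e-01  1.41993663e+00  2.52461165e-04
  1.38952511e+00  5.07712325e-01]
```

View pics/rel.png

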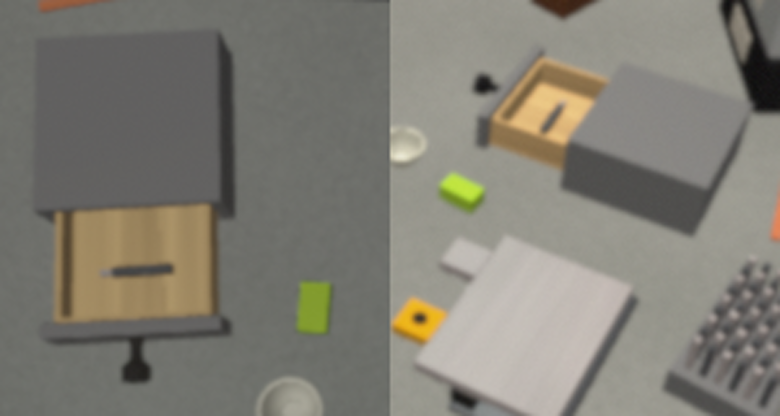

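The punch lies free in the drawer, at about (185,204) in the top view, and the plate is empty. Next I'll grip the jack, carry it over and stop in front of the ear to check.

```bash
python3 - <<'E'
from h import *
p=np.array([.5263,-.3626])
bot.set_gripper(.78,50)
bot.line_to([*p,.04],max_speed=.2); bot.line_to([*p,.022],max_speed=.06); st("down")
bot.set_gripper(0,55); st("grip")
bot.line_to([*p,.035],max_speed=.06); st("lift")
bot.line_to([*p,.082],max_speed=.15)
w=np.array([.596-.062-.067,-.096])
bot.line_to([*w,.082],rot=down(0.002),max_speed=.12); st("over")
bot.line_to([*w,.027],max_speed=.1); st("wp"); print(bot.current_joints())
snap("wp")
b=cv2.imread("pics/wp_scene.png")[170:290,220:380];a=cv2.imread("pics/wp_top.png")[130:250,280:440]
cv2.imwrite("pics/wp.png",cv2.resize(np.vstack([b,a]),None,fx=2.5*2/2,fy=2.5,interpolation=cv2.INTER_CUBIC) if 0 else np.hstack([cv2.resize(b,None,fx=4,fy=4,interpolation=cv2.INTER_CUBIC),cv2.copyMakeBorder(a,0,360,0,0,cv2.BORDER_CONSTANT)]))
E
```

```text
down t 14.74 p [ 0.526  -0.3623  0.0215] F [ 0.9 -0.3 -0.7] open 71.8 grip 0.0
grip t 15.32 p [ 0.5266 -0.3633  0.0223] F [ 1.4 -2.2 -0.3] open 39.6 grip 55.0
lift t 15.69 p [ 0.5259 -0.362   0.0345] F [ 0.7  0.3 -9.6] open 39.7 grip 55.0
over t 18.58 p [ 0.4671 -0.0964  0.0821] F [-0.5  0.2 -9.4] open 39.4 grip 55.0
wp t 19.28 p [ 0.4676 -0.0963  0.0275] F [ 0.3 -1.1 -9.3] open 39.6 grip 55.0
[-4.57020369e-01  1.51125569e-01  2.01295270e+00 -3.42196358e-05
  9.76441903e-01  1.11182008e+00]
```

View pics/wp.png

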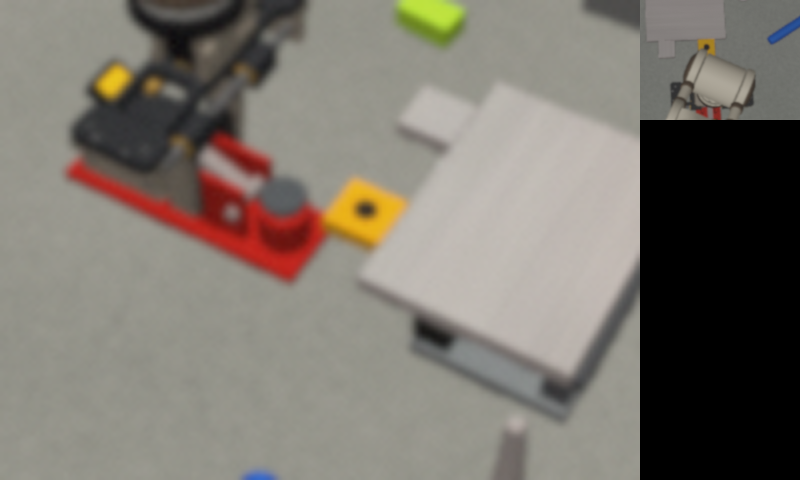

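The saddle is at (290.4,218.6) and the ear dot at (311.2,222.1) in scene pixels. The jack is level, aligned with the ear and in front of it. I'll compute the remaining offset from this single view.

```bash
python3 - <<'E'
from h import *
S=bot.read_camera("scene")
s=lambda p:(np.array(p)+.5)/4-.5+[220,170]
def ray(p,z): return least_squares(lambda X:proj(S,[X[0],X[1],z])[0]-s(p),[.5,0]).x
a=ray((283,196),.0575);d=ray((366,210),.08)
print("saddle",a.round(4),"dot",d.round(4),"delta",(d-a).round(4))
print("base front corners",ray((293,281),.0135).round(4),ray((326,232),.0135).round(4))
for z in(-.005,.005): print(z,ray((366,210),.08+z)-ray((283,196),.0575+z))
E
```

```text
saddle [ 0.534  -0.0981] dot [ 0.598  -0.0964] delta [0.064  0.0017]
base front corners [ 0.5593 -0.1285] [ 0.5567 -0.0804]
-0.005 [0.06438466 0.00181392]
0.005 [0.06369026 0.00158875]
```

```bash
python3 - <<'E'
from h import *
g=np.array([.467+.065,-.096+.001])
bot.line_to([*g,.027],max_speed=.07); st("in")
bot.line_to([*g,.0222],max_speed=.03); st("low")
bot.set_gripper(.75); st("released")
bot.line_to([*g,.17],max_speed=.2)
bot.set_gripper(0,20)
bot.goto([.40,-.30,.25],down(0)); st("aside")
snap("pl")
b=cv2.imread("pics/pl_scene.png")[170:290,220:380];a=cv2.imread("pics/pl_top.png")[130:250,280:440]
cv2.imwrite("pics/pl.png",np.hstack([cv2.resize(i,None,fx=2.5,fy=2.5,interpolation=cv2.INTER_CUBIC) for i in(b,a)]))
E
```

```text
in t 20.51 p [ 0.5314 -0.0949  0.0268] F [-0.2 -0.6 -8.6] open 39.8 grip 55.0
low t 20.82 p [ 0.5321 -0.0952  0.0223] F [-0.2 -0.5 -7.5] open 39.7 grip 55.0
released t 21.42 p [ 0.5321 -0.095   0.0223] F [-0.  -0.3  0.2] open 69.1 grip 0.0
aside t 24.38 p [ 0.4004 -0.2992  0.2495] F [ 0.4 -0.3  0.1] open 0.2 grip 0.0
```

View pics/pl.png

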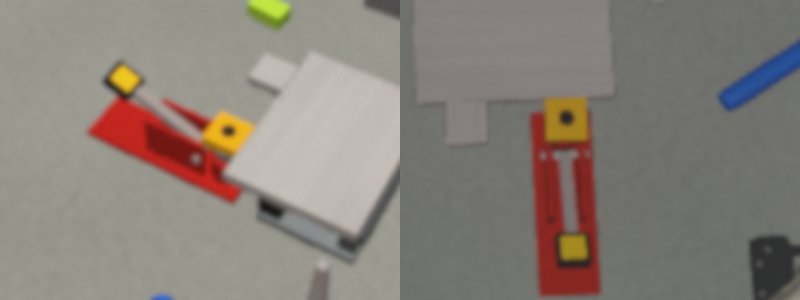

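The jack stands flat and aligned under the yellow ear with its handle up. The pad is at about (348.8,228.8) in the top view and (269,201.4) in the scene view. I'll check how well it's centred.

```bash
python3 - <<'E'
from h import *
T=bot.read_camera("top");S=bot.read_camera("scene")
def ray(c,p,z,o): return least_squares(lambda X:proj(c,[X[0],X[1],z])[0]-((np.array(p)+.5)/2.5-.5+o),[.5,0]).x
for c,o,pad,dot in((T,[280,130],(172.5,248),(166,118)),(S,[220,170],(123,79),(228,131))):
    p=ray(c,pad,.089,o);d=ray(c,dot,.08,o);print("pad",p.round(4),"dot",d.round(4),"saddle-dot",(p+[.13,0]-d).round(4))
print("rear corners",[ray(T,p,.008,[280,130]).round(4) for p in((140,294),(199,291))],"front-left corner",ray(T,(131,115),.008,[280,130]).round(4))
E
```

```text
pad [ 0.4611 -0.0941] dot [ 0.5926 -0.0957] saddle-dot [-0.0015  0.0016]
pad [ 0.4659 -0.0974] dot [ 0.5974 -0.0967] saddle-dot [-0.0016 -0.0007]
rear corners [array([ 0.4249, -0.0641]), array([ 0.4254, -0.1249])] front-left corner [ 0.614  -0.0643]
```

Centred to about 2 mm in both views, so I'll press along the pad's arc in small steps while watching the force.

```bash
python3 - <<'E'
from h import *
y=-.0955
P=lambda q,dz=0:[.566-.115*np.cos(.479-q),y,.036+.115*np.sin(.479-q)+dz]
bot.goto([*P(0)[:2],.15],down(0)); bot.line_to(P(0,.012),max_speed=.15); st("above")
for q in(.08,.16,.24,.32,.40,.45,.47):
    bot.line_to(P(q,.001),max_speed=.06); st(round(q,2))
    if bot.current_contact_force()[2]>30: break
E
```

```text
above t 25.99 p [ 0.4643 -0.0964  0.1016] F [-0.  -0.4 -0.3] open 0.4 grip 0.0
0.08 t 26.47 p [ 0.4601 -0.0956  0.0817] F [ 0.7 -0.9  1.4] open 0.4 grip 0.8
0.16 t 26.77 p [ 0.4565 -0.0953  0.0727] F [ 0.2 -0.1  1.5] open 0.2 grip 0.9
0.24 t 27.07 p [ 0.4553 -0.0957  0.0654] F [-0.7  1.7 11.3] open 0.6 grip 5.5
0.32 t 27.37 p [ 0.4534 -0.0957  0.0563] F [-1.7  2.1 11.6] open 0.4 grip 5.7
0.4 t 27.67 p [ 0.4522 -0.0956  0.0472] F [-1.5  2.  11.9] open 0.3 grip 5.9
0.45 t 27.92 p [ 0.4518 -0.0956  0.0415] F [-1.9  2.7 13.3] open 0.3 grip 6.6
0.47 t 28.17 p [ 0.4517 -0.0956  0.0393] F [-3.2  2.7 13.6] open 0.5 grip 6.8
```

```bash
python3 - <<'E'
from h import *
x,y=.4517,-.0956
for z in np.arange(.038,.030,-.001):
    bot.line_to([x,y,z],max_speed=.02); st(round(z,4))
    if bot.current_contact_force()[2]>25: break
bot.hold(.5); st("hold"); snap("end")
b=cv2.imread("pics/end_scene.png")[130:310,180:400]
cv2.imwrite("pics/end.png",cv2.resize(b,None,fx=3.2,fy=3.2,interpolation=cv2.INTER_CUBIC))
E
```

```text
0.038 t 28.42 p [ 0.4518 -0.0957  0.0391] F [-4.4  2.1 13. ] open 0.1 grip 6.9
0.037 t 28.67 p [ 0.4518 -0.0957  0.0381] F [-4.5  1.7 15. ] open 0.5 grip 7.0
0.036 t 28.92 p [ 0.4518 -0.0956  0.0371] F [-4.8  0.8 13.6] open 0.3 grip 6.9
0.035 t 29.17 p [ 0.4518 -0.0957  0.0364] F [-7.   1.6 17.6] open 0.4 grip 8.7
0.034 t 29.42 p [ 0.4518 -0.0957  0.036 ] F [-8.3  3.2 23.2] open 0.3 grip 11.7
0.033 t 29.67 p [ 0.4519 -0.0957  0.0356] F [-10.6   4.2  28.3] open 0.1 grip 14.6
hold t 30.17 p [ 0.4519 -0.0957  0.0356] F [-10.8   3.4  28.7] open 0.6 grip 14.5
```

View pics/end.png

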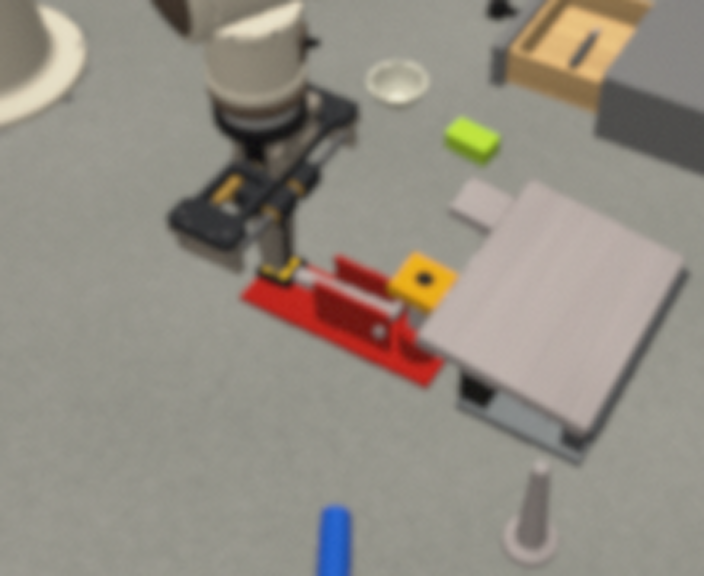

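The handle is at its stop: the force rose from 14 to 29 N with almost no further travel. The ear is up on the saddle and nothing else has moved, so I'm handing in.

```bash
python3 -c "
from h import *
st(); print(bot.job_done())"
```

```text
t 30.27 p [ 0.4519 -0.0957  0.0356] F [-10.3   4.1  28.7] open 0.5 grip 14.5
the job is handed in; nothing more can be done
None
```

The job is handed in at 30.3 s: the punch lies loose in the drawer, the jack stands under the yellow ear within about 2 mm of centre, and the arm is holding the handle down at its stop with the front of the block raised; the verdict was not shown.

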